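# Find the free compartment of the printing-block chest

### The job

Three of the chest's four identical hatches have a full stack of printing blocks right beneath them; the fourth compartment is free. Press gently with closed fingertips on the near end of one hatch after another until you find the one that rocks, then push that end down until the hatch stands wide open, and take the hand away. Pick nothing up, do not force the hatches that stay firm, and leave the things on and around the chest where they are.

Things in the scene. Friction and masses are not known exactly. Their poses are not given: they have to be found in the camera images.
- chest: Fixed low wooden chest, 240 mm deep (its x) x 430 wide (y) x 75 high; origin at the centre of its underside; x points away from the robot (turned up to 12 degrees), y left, z up. Four identical compartments, 144 x 86 mm, floor at z = 8 mm. Three hold a full stack right under the hatch; the fourth only a 12 mm offcut. Which one is hidden and changes every time.
- chest_top (a point): Centre of the chest's top (chest 0, 0, 75 mm). Row of four identical plywood hatches flush with it, each 140 (x) x 82 (y) x 10 mm, centred at x = 0, y = +144, +48, -48, -144 mm, each on a pin along y through its centre, 70 mm above the table. Solid ledges 48 mm deep before and behind the row, 10 mm bars between. A blocked hatch gives 0.5 mm, then resists springily, about 10 N per mm at its end.
- hatch_1_end (a point): Press point of the leftmost hatch (seen from the robot): on its upper face, on its middle line, 50 mm from the pivot pin towards the robot and 20 mm from its near edge; at chest (-50, 144, 75) mm while shut. It moves with the hatch.
- hatch_1 (a joint): Tilt of the leftmost hatch, rad: 0 = shut, flush (start); grows as the end nearest the robot sinks and the far end rises. Free, it turns from -0.08 to a stop at 0.60 (near edge 40 mm down, far edge 40 mm up), against pivot friction of 0.12 N m (2 to 4 N at the press point), has no spring and stays as left.
- hatch_2_end (a point): Press point of the second from the left hatch (seen from the robot): on its upper face, on its middle line, 50 mm from the pivot pin towards the robot and 20 mm from its near edge; at chest (-50, 48, 75) mm while shut. It moves with the hatch.
- hatch_2 (a joint): Tilt of the second from the left hatch, rad: 0 = shut, flush (start); grows as the end nearest the robot sinks and the far end rises. Free, it turns from -0.08 to a stop at 0.60 (near edge 40 mm down, far edge 40 mm up), against pivot friction of 0.12 N m (2 to 4 N at the press point), has no spring and stays as left.
- hatch_3_end (a point): Press point of the third from the left hatch (seen from the robot): on its upper face, on its middle line, 50 mm from the pivot pin towards the robot and 20 mm from its near edge; at chest (-50, -48, 75) mm while shut. It moves with the hatch.
- hatch_3 (a joint): Tilt of the third from the left hatch, rad: 0 = shut, flush (start); grows as the end nearest the robot sinks and the far end rises. Free, it turns from -0.08 to a stop at 0.60 (near edge 40 mm down, far edge 40 mm up), against pivot friction of 0.12 N m (2 to 4 N at the press point), has no spring and stays as left.
- hatch_4_end (a point): Press point of the rightmost hatch (seen from the robot): on its upper face, on its middle line, 50 mm from the pivot pin towards the robot and 20 mm from its near edge; at chest (-50, -144, 75) mm while shut. It moves with the hatch.
- hatch_4 (a joint): Tilt of the rightmost hatch, rad: 0 = shut, flush (start); grows as the end nearest the robot sinks and the far end rises. Free, it turns from -0.08 to a stop at 0.60 (near edge 40 mm down, far edge 40 mm up), against pivot friction of 0.12 N m (2 to 4 N at the press point), has no spring and stays as left.
- ledge_block: Small dark wooden printing block with a bar grip, 36 x 60 x 40 mm, loose on the chest's back ledge; origin at the centre of its underside. To be left alone.
- ledge_stamp: Small light wooden round stamp with a knob, 28 mm wide, 26 mm high, loose on the chest's front ledge; origin at the centre of its underside. To be left alone.
- border_block: Long dark wooden printing block with a bar grip, 60 x 160 x 60 mm, loose on the table right of the chest; origin at the centre of its underside. To be left alone.
- jar: Glass jar with a steel cap, 66 mm wide, 90 mm high, loose on the table left of the chest; origin at the centre of its underside. To be left alone.
- bowl: Steel bowl, 100 mm wide, 45 mm high, loose on the table left of the chest; origin at the centre of its underside. To be left alone.
- round_block: Square dark wooden printing block with a bar grip, 70 x 70 x 50 mm, loose on the table right of the chest; origin at the centre of its underside. To be left alone.

How it is judged:
By the outcome, as a careful person would: the job done as asked, in the order asked, and still so for the second after the job is handed in, with the robot touching nothing.
It also fails if it takes over 45 s, if anything falls off the work surface, if the arm or the gripper's body presses on something with over 40 N, if the wrist force passes 120 N, or if a joint passes its speed limit or range.

### The arm

A 6-joint arm with a two-finger parallel gripper is mounted at the origin on the work surface. World frame = base frame: x ahead of the robot, y to its left, z up, the work surface at z = 0. Lengths are in m, angles in rad, forces in N, time in s.
With the tool pointing down it reaches from about 0.15 to 0.775 m from the base axis. Payload 6.1 kg.
Tool frame: the origin (TCP) lies on the centre line of the jaws, within the pads' length; the fingertips stand 8 mm ahead of it and the grasp point (between the pads) lies 11 mm behind it; z points along the fingers, y is the direction in which the jaws open and shut (so a half turn about z gives the same grasp; the last joint's range is limited). The gripper opens to 85 mm and grips with 20 to 120 N. Pads are 22 mm wide; open, the fingers measure 114 mm over their backs; the gripper's body (76 mm by 85 mm) begins 54 mm behind the grasp point. The pads swing forward as they close: fully open they stand 13 mm farther back than shut.
Start: joints at [1.101, 0.126, -0.04, 1.405, 0, 1.571], TCP at [0.238, 0.468, 0.239] pointing down, gripper open.
Joint ranges: [-2.72, 2.72], [-0.95, 1.95], [-1.27, 1.35], [-1.78, 2.02], [-1.46, 1.47], [-3.14, 3.14]. Speed limits (rad/s): [2.39, 2.39, 3.01, 3.14, 3.14, 3.14].

### API

Orientations are given as a unit quaternion [x, y, z, w].
In Python, from cell import r, vision, finish_job gives the robot as it stands. The module is installed in compiled form; this text tells all that it offers.
- The arm moves only by the tool apply_moves, never from a script. Its argument "deltas" is a list of rows, each a list of 5 numbers: the closure, from 0 (fully open) to 1 (shut), then the shift along the tool's x, y, z in mm, then the turn about the tool's z in rad. In form: [[jaw, tx, ty, tz, yaw], ...]. A call has exactly 5 rows; each row is the pose to reach, as a shift and turn from the pose measured when the call began, along the tool's axes at that moment; what a row does not reach only later rows make up. A row lasts 1/10 s, in which the tool goes at most 50 mm and 8.59 degrees, less where a joint would pass 70% of its speed; a pose out of reach is approached as far as the arm can. A call with a gripper value outside its range is refused whole. The fingers move at their own pace and stop on an object; "newtons" is the grip in N (left out, the last holds). Time passes only in rows, so rows that repeat a pose let the fingers close, or fill a call up. It gives the time, the measured TCP pose, the force and the opening at its end, in the units of the state.
- r.get_state(): the state, without advancing time (a new reading comes with each control period).
- vision.snapshot(name): name is "side" or "top" or "wrist"; returns the picture (420x560x3 uint8, blue, green, red); there is no depth.
- vision.camera_info(name): a dict with "intrinsics" (3x3 intrinsics, pixels), "dist_coeffs" ([k1, k2, p1, p2, k3] as OpenCV has them; the pictures are not rectified), "origin" and "rotation" of the camera in the world. Camera axes: x right, y up, looking along -z (the intrinsics and any distortion apply to the point x, -y, -z); pixel columns grow to the right and rows downward; lengths in m; the calibration is good to about 2 mm. A picture is of the moment at which its call begins: read the wrist's pose just before it. camera_info takes no time and is no camera call; for the wrist camera it gives the pose at the moment of the call.
- finish_job(): hands the job in, once; it reports no verdict.
The state is a dict: "t": time; "q": joint angles; "joint_velocities": joint speeds; "joint_torque": joint torques, N m; "tcp_pos": TCP position; "orientation": TCP orientation; "ft_force": force on the tool from outside, world axes, zero at the start; "moment": the same for the moment, N m; "grip_width": finger opening in m.
Only numpy, scipy, OpenCV 4.12 (cv2) and the standard library are available. Lean on these libraries where they do the work, as an engineer would, in place of code of your own. Each camera call takes 0.05 s, during which the arm holds its last target.

## Working session

There is one attempt and no reset: what is moved stays moved. The work goes in short steps, Python scripts to look and compute and a tool call to move; the robot and the scene stay as the last step left them, time stands still between calls to the robot, and variables do not carry over. Pictures are saved under pics/ and viewed, and the job is handed in when it is done.

Besides the shell and the picture viewer there is one more tool, called after "Emit:" by a JSON object that holds its "method" and its "body", one argument or row to a line. apply_moves: Moves the arm, as the interface text tells. Its arguments: {"type":"object","properties":{"deltas":{"type":"array","items":{"type":"array","items":{"type":"number"}}},"newtons":{"type":"number"}},"required":["deltas"]}

```bash
mkdir -p pics
python3 - <<'E'
from cell import r, vision
import cv2
s=r.get_state(); print(s)
for n in ["top","side"]:
    cv2.imwrite(f"pics/{n}0.png",vision.snapshot(n)); print(n,vision.camera_info(n))
E
```

```text
{'t': 0.0, 'q': array([ 1.10100273e+00,  1.26425742e-01, -4.06227509e-02,  1.40541070e+00,
       -1.36935193e-05,  1.57083357e+00]), 'joint_velocities': array([-0.00157906, -0.00061474, -0.00010759, -0.00064643,  0.00012046,
       -0.00224832]), 'joint_torque': array([ 3.13633725e-03, -4.35913682e+01,  3.52923918e+01,  1.72813731e-02,
        2.58118808e-05,  4.67298008e-06]), 'tcp_pos': array([0.23749016, 0.46776209, 0.23849773]), 'orientation': array([ 2.32760644e-01,  9.72533697e-01, -8.10197892e-04, -1.86836162e-04]), 'ft_force': array([ 0.42332178, -0.17359456,  0.22922262]), 'moment': array([-0.02022116, -0.03187481, -0.02533545]), 'grip_width': 0.08531318983806645}
top {'intrinsics': array([[443.40990376,   0.        , 276.73780697],
       [  0.        , 443.40990376, 214.94712516],
       [  0.        ,   0.        ,   1.        ]]), 'dist_coeffs': array([-0.03772039,  0.        ,  0.        ,  0.        ,  0.        ]), 'origin': array([0.32917755, 0.00194797, 1.1787448 ]), 'rotation': array([-0.07842249,  0.08086022,  0.71217701, -0.69290364])}
side {'intrinsics': array([[382.9395419 ,   0.        , 280.30312202],
       [  0.        , 382.9395419 , 207.94595142],
       [  0.        ,   0.        ,   1.        ]]), 'dist_coeffs': array([-0.03743134,  0.        ,  0.        ,  0.        ,  0.        ]), 'origin': array([ 0.110257  , -0.628429  ,  0.59499213]), 'rotation': array([ 0.44979922, -0.14595355, -0.27815036,  0.83606854])}
```

View pics/top0.png

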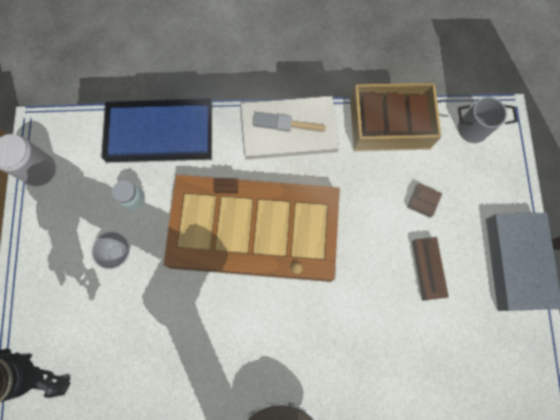

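View pics/side0.png

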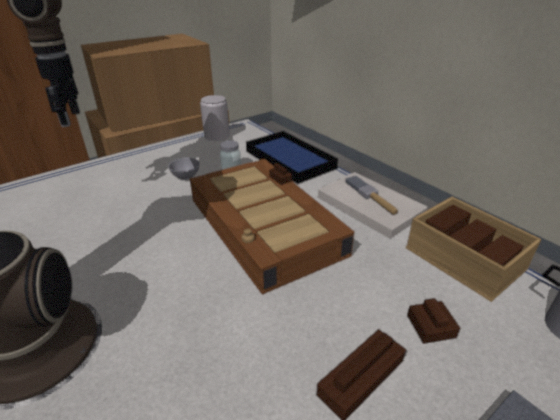

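The top view shows the chest at about (165–340, 176–280), with hatches 1–4 centred near x = 197, 235, 272 and 310. The stamp is at (297,268), in front of hatches 3 and 4, and the ledge block is at (226,185). I'll zoom in for corners.

Run:
```python
import cv2
a=cv2.imread("pics/top0.png")[165:290,155:350]
cv2.imwrite("pics/topz.png",cv2.resize(a,None,fx=4,fy=4,interpolation=cv2.INTER_CUBIC))
```

```text
(no output)
```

View pics/topz.png

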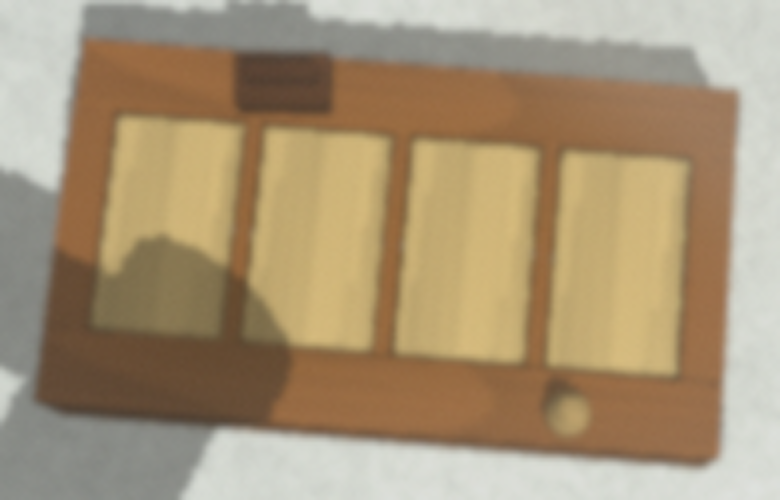

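Zoomed-in corners of the four hatches are readable, so I'll fit the chest pose from them.

```bash
cat > h.py <<'E'
import numpy as np, cv2
from cell import r, vision
from scipy.spatial.transform import Rotation as R
from scipy.optimize import least_squares
def proj(n,P):
    c=vision.camera_info(n); Rm=R.from_quat(c["rotation"]).as_matrix() if np.shape(c["rotation"])==(4,) else c["rotation"]
    p=(np.atleast_2d(P)-c["origin"])@Rm*[1,-1,-1]
    return cv2.projectPoints(p.reshape(-1,1,3),np.zeros(3),np.zeros(3),c["intrinsics"],c["dist_coeffs"])[0].reshape(-1,2)
def ray(n,uv,z):
    c=vision.camera_info(n); Rm=R.from_quat(c["rotation"]).as_matrix()
    u=cv2.undistortPoints(np.array(uv,float).reshape(-1,1,2),c["intrinsics"],c["dist_coeffs"]).reshape(-1,2)
    d=np.c_[u[:,0],-u[:,1],-np.ones(len(u))]@Rm.T
    return c["origin"]+d*((z-c["origin"][2])/d[:,2])[:,None]
def w(P,pose):
    x,y,a=pose; P=np.atleast_2d(P).astype(float); c,s=np.cos(a),np.sin(a)
    return np.c_[x+c*P[:,0]-s*P[:,1],y+s*P[:,0]+c*P[:,1],P[:,2]]
E
python3 - <<'E'
from h import *
z=np.array([(115,115),(245,124),(222,338),(90,328),(262,126),(392,133),(373,352),(243,343),(411,138),(541,147),(524,364),(394,353),(560,150),(691,157),(679,377),(547,368)],float)
px=(z+.5)/4-.5+[155,165]
M=np.array([(sx*.07,yc+sy*.041,.075) for yc in(.144,.048,-.048,-.144) for sx,sy in((1,1),(1,-1),(-1,-1),(-1,1))])
f=lambda p:(proj("top",w(M,p))-px).ravel()
o=least_squares(f,[.35,.05,0]); print(o.x,np.degrees(o.x[2]),np.abs(o.fun).max(),f(o.x).reshape(-1,2).round(1).tolist())
pose=o.x; np.save("pose.npy",pose)
ends=w([(-.05,y,.075) for y in(.144,.048,-.048,-.144)],pose);print(ends.round(4))
st=ray("top",[(567/4+155,413/4+165)],.095);print("stamp",st, )
im=cv2.imread("pics/side0.png")
for p in proj("side",np.r_[w(M,pose),ends]): cv2.circle(im,tuple(int(v) for v in p.round()),2,(0,0,255),-1)
im=cv2.resize(im[140:300,170:370],None,fx=3.5,fy=3.5);cv2.imwrite("pics/sidechk.png",im)
s=r.get_state(); print(R.from_quat(s["orientation"]).as_matrix().round(3))
E
```

```text
[ 0.55700307  0.05608655 -0.10528582] -6.032433267711458 0.7895604022696148 [[0.7, 0.1], [-0.3, 0.2], [-0.6, 0.4], [0.0, 0.3], [0.8, 0.1], [-0.1, 0.8], [-0.3, -0.2], [-0.3, -0.4], [0.6, -0.1], [-0.2, 0.1], [0.1, -0.2], [-0.0, 0.0], [0.5, -0.3], [-0.4, 0.4], [-0.3, -0.5], [-0.1, -0.8]]
[[ 0.5224  0.2045  0.075 ]
 [ 0.5123  0.1091  0.075 ]
 [ 0.5022  0.0136  0.075 ]
 [ 0.4921 -0.0819  0.075 ]]
stamp [[ 0.44315127 -0.05045523  0.095     ]]
[[-0.892  0.453 -0.001]
 [ 0.453  0.892 -0.001]
 [-0.    -0.001 -1.   ]]
```

View pics/sidechk.png

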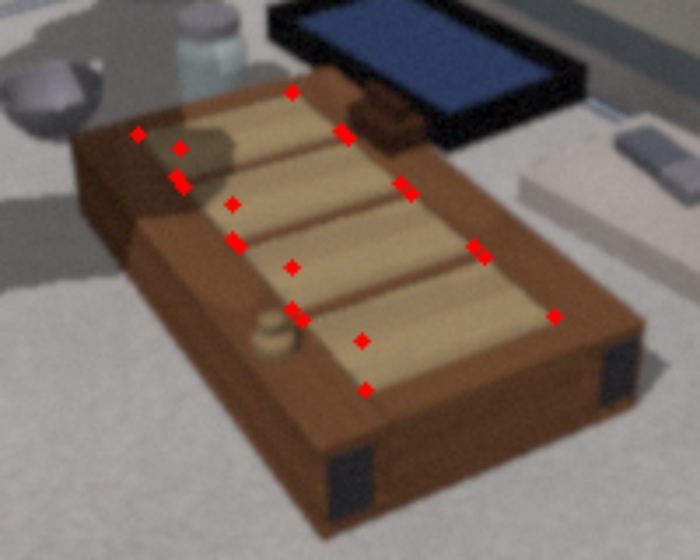

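The fit matches both cameras to within about 3 mm. Next, a helper to work out the move numbers.

```bash
cat >> h.py <<'E'
pose=np.load("pose.npy")
def go(cx,cy,tipz):  # chest-frame mm x,y ; world tip z mm
    s=r.get_state(); Rt=R.from_quat(s["orientation"]).as_matrix()
    t=w([(cx/1000,cy/1000,tipz/1000+.008)],pose)[0]
    d=Rt.T@(t-s["tcp_pos"])*1000
    ax=np.arctan2(Rt[1,0],Rt[0,0]); ta=pose[2]+np.pi; dy=-((ta-ax+np.pi/2)%np.pi-np.pi/2)
    print("t",round(s["t"],2),"delta",d.round(1),"yaw",round(dy,3),"tipz",round(s["tcp_pos"][2]*1000-8,2),"F",s["ft_force"].round(2),"w",s["grip_width"].round(4))
E
python3 - <<'E'
from h import *
go(-50,144,200)
go(-50,144,90)
E
```

```text
Traceback (most recent call last):
  File "h.py", line 23, in go
    print("t",round(s["t"],2),"delta",d.round(1),"yaw",round(dy,3),"tipz",round(s["tcp_pos"][2]*1000-8,2),"F",s["ft_force"].round(2),"w",s["grip_width"].round(4))
                                                                                                                                         ^^^^^^^^^^^^^^^^^^^^^
AttributeError: 'float' object has no attribute 'round'
```

```bash
sed -i 's/s\["grip_width"\].round(4)/round(s["grip_width"],4)/' h.py
python3 - <<'E'
from h import *
go(-50,144,200)
E
```

```text
t 0.1 delta [-373.2 -105.7   30.8] yaw -0.365 tipz 230.6 F [ 0.74 -0.09  0.2 ] w 0.0856
```

Emit:
{"method": "apply_moves", "body": {
  "deltas": [
    [1,-40,-11,0,-0.07],
    [1,-80,-22,5,-0.15],
    [1,-120,-34,10,-0.22],
    [1,-165,-46,15,-0.3],
    [1,-210,-60,20,-0.365]
  ]
}}

```text
t: 0.6
tcp_pos: [0.3985, 0.3179, 0.2182]
orientation: [0.051, 0.999, -0.001, -0.0]
ft_force: [-0.2, -0.3, 1.0]
grip_width: 0.0121
```

Run:
```python
from h import *
go(-50,144,110)
```

```text
t 0.6 delta [-134.8 -100.1  100.2] yaw 0.004 tipz 210.15 F [-0.18 -0.27  1.03] w 0.0121
```

Emit:
{"method": "apply_moves", "body": {
  "deltas": [
    [1,-33,-25,15,0],
    [1,-67,-50,35,0],
    [1,-100,-75,60,0],
    [1,-135,-100,85,0],
    [1,-135,-100,100,0]
  ]
}}

```text
t: 1.1
tcp_pos: [0.5248, 0.2011, 0.1155]
orientation: [0.053, 0.999, -0.002, -0.001]
ft_force: [-0.3, 1.5, 0.5]
grip_width: 0.0002
```

Run:
```python
from h import *
go(-50,144,82)
```

```text
t 1.1 delta [ 2.7  3.3 25.5] yaw -0.001 tipz 107.49 F [-0.25  1.5   0.53] w 0.0002
```

Emit:
{"method": "apply_moves", "body": {
  "deltas": [
    [1,3,3,12,0],
    [1,3,3,22,0],
    [1,3,3,25,0],
    [1,3,3,25,0],
    [1,3,3,25,0]
  ]
}}

```text
t: 1.6
tcp_pos: [0.5221, 0.2051, 0.0914]
orientation: [0.053, 0.999, -0.001, -0.0]
ft_force: [-0.1, -0.7, 0.9]
grip_width: -0.0001
```

Run:
```python
from h import *
cv2.imwrite("pics/s1.png",cv2.resize(vision.snapshot("side")[100:300,150:380],None,fx=3,fy=3))
go(-50,144,76)
```

```text
t 1.65 delta [-0.2 -0.4  7.5] yaw 0.0 tipz 83.49 F [ 0.45  0.26 -0.06] w -0.0002
```

View pics/s1.png

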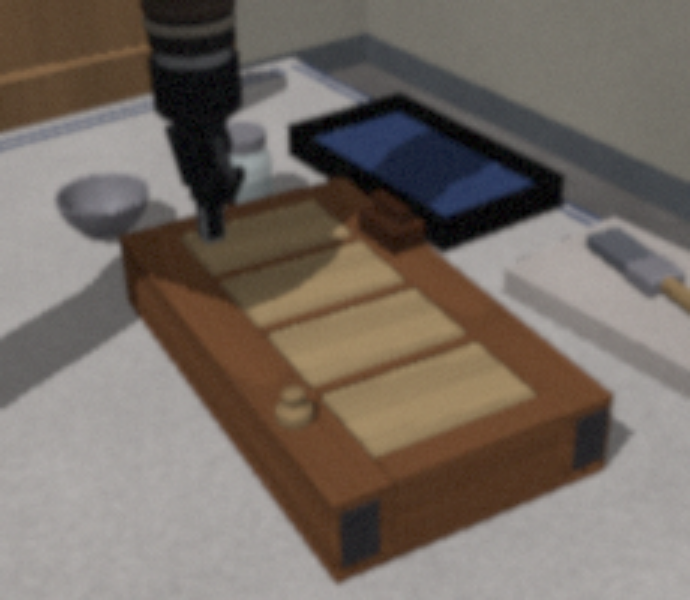

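The fingertips at (212,235) hang just above the near end of hatch 1. I'll go down gently.

Emit:
{"method": "apply_moves", "body": {
  "deltas": [
    [1,0,0,3,0],
    [1,0,0,6,0],
    [1,0,0,7.5,0],
    [1,0,0,8.5,0],
    [1,0,0,8.5,0]
  ]
}}

```text
t: 2.15
tcp_pos: [0.5222, 0.205, 0.0829]
orientation: [0.053, 0.999, -0.001, -0.0]
ft_force: [0.7, 0.4, 1.0]
grip_width: 0.0003
```

Emit:
{"method": "apply_moves", "body": {
  "deltas": [
    [1,0,0,0.5,0],
    [1,0,0,1,0],
    [1,0,0,1,0],
    [1,0,0,1,0],
    [1,0,0,1,0]
  ]
}}

```text
t: 2.65
tcp_pos: [0.5222, 0.205, 0.0823]
orientation: [0.053, 0.999, -0.001, -0.0]
ft_force: [-2.2, -0.2, 4.3]
grip_width: 0.0001
```

Emit:
{"method": "apply_moves", "body": {
  "deltas": [
    [1,0,0,0.5,0],
    [1,0,0,1,0],
    [1,0,0,1,0],
    [1,0,0,1,0],
    [1,0,0,1,0]
  ]
}}

```text
t: 3.15
tcp_pos: [0.5222, 0.205, 0.0819]
orientation: [0.053, 0.999, -0.001, -0.0]
ft_force: [-3.2, -1.1, 7.5]
grip_width: -0.0004
```

Hatch 1 is firm: 7.5 N, rising about 8 N/mm. I'll lift and go on to hatch 2.

Emit:
{"method": "apply_moves", "body": {
  "deltas": [
    [1,0,0,-10,0],
    [1,0,0,-20,0],
    [1,0,32,-20,0],
    [1,0,64,-20,0],
    [1,0,96,-20,0]
  ]
}}

```text
t: 3.65
tcp_pos: [0.5329, 0.3015, 0.1026]
orientation: [0.053, 0.999, -0.001, 0.0]
ft_force: [0.7, -0.2, -0.1]
grip_width: 0.0002
```

Run:
```python
from h import *
go(-50,48,77)
```

```text
t 3.65 delta [ 1.000e-01 -1.935e+02  1.800e+01] yaw -0.001 tipz 94.63 F [ 0.69 -0.23 -0.12] w 0.0002
```

I got the sideways sign wrong and moved left instead of right. The height was safe and no contact force showed, but I'll check that the jar and bowl are still in place while moving back.

Emit:
{"method": "apply_moves", "body": {
  "deltas": [
    [1,0,-40,0,0],
    [1,0,-85,0,0],
    [1,0,-130,0,0],
    [1,0,-170,0,0],
    [1,0,-193.5,5,0]
  ]
}}

```text
t: 4.15
tcp_pos: [0.5126, 0.1069, 0.0992]
orientation: [0.054, 0.999, -0.001, 0.001]
ft_force: [0.9, -0.2, 0.5]
grip_width: 0.0
```

Run:
```python
from h import *
a=vision.snapshot("top");cv2.imwrite("pics/top2.png",a)
go(-50,48,76)
b=cv2.imread("pics/top0.png")
cv2.imwrite("pics/cmp.png",np.hstack([cv2.resize(i[150:310,80:220],None,fx=2.7,fy=2.7) for i in(b,a)]))
```

```text
t 4.2 delta [-0.1  4.5 14.1] yaw -0.004 tipz 90.13 F [-0.43 -1.76 -0.78] w 0.0
```

View pics/cmp.png

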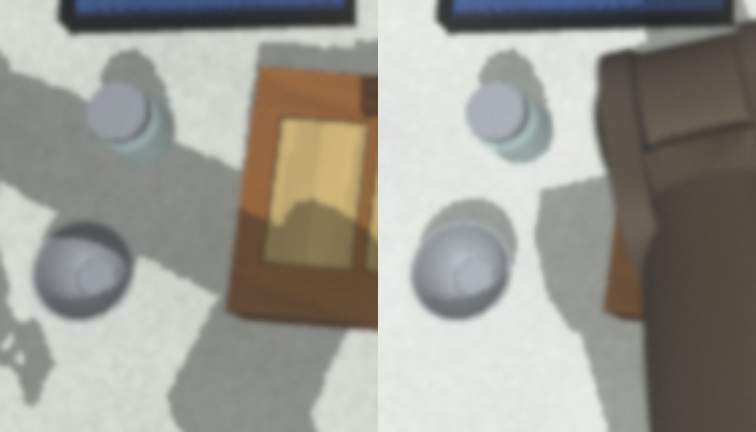

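The jar (118,110 → 119,110) and the bowl haven't moved. Next I'll press hatch 2.

Emit:
{"method": "apply_moves", "body": {
  "deltas": [
    [1,0,4,6,0],
    [1,0,4,10,0],
    [1,0,4,13,0],
    [1,0,4,14.5,0],
    [1,0,4,14.5,0]
  ]
}}

```text
t: 4.7
tcp_pos: [0.5121, 0.1094, 0.0833]
orientation: [0.054, 0.999, -0.002, 0.0]
ft_force: [-0.1, -0.2, -0.5]
grip_width: 0.0002
```

Emit:
{"method": "apply_moves", "body": {
  "deltas": [
    [1,0,0,0.5,0],
    [1,0,0,1,0],
    [1,0,0,1.5,0],
    [1,0,0,1.5,0],
    [1,0,0,1.5,0]
  ]
}}

```text
t: 5.2
tcp_pos: [0.5122, 0.1097, 0.0822]
orientation: [0.054, 0.999, -0.002, 0.0]
ft_force: [-2.5, 1.9, 7.0]
grip_width: -0.0002
```

Emit:
{"method": "apply_moves", "body": {
  "deltas": [
    [1,0,0,0.5,0],
    [1,0,0,1,0],
    [1,0,0,1,0],
    [1,0,0,1,0],
    [1,0,0,1,0]
  ]
}}

```text
t: 5.7
tcp_pos: [0.5121, 0.1097, 0.0819]
orientation: [0.054, 0.999, -0.001, 0.001]
ft_force: [-2.5, 0.7, 6.6]
grip_width: -0.0004
```

Emit:
{"method": "apply_moves", "body": {
  "deltas": [
    [1,0,0,0.5,0],
    [1,0,0,1,0],
    [1,0,0,1,0],
    [1,0,0,1,0],
    [1,0,0,1,0]
  ]
}}

```text
t: 6.2
tcp_pos: [0.5121, 0.1097, 0.0817]
orientation: [0.054, 0.999, -0.001, 0.001]
ft_force: [-3.3, 0.8, 8.4]
grip_width: 0.0003
```

Hatch 2 is firm: 8.4 N with only about 1 mm of travel. On to hatch 3, going towards tool −y.

Emit:
{"method": "apply_moves", "body": {
  "deltas": [
    [1,0,0,-8,0],
    [1,0,0,-16,0],
    [1,0,-32,-16,0],
    [1,0,-64,-16,0],
    [1,0,-96,-16,0]
  ]
}}

```text
t: 6.7
tcp_pos: [0.5018, 0.0134, 0.0983]
orientation: [0.054, 0.999, -0.001, 0.001]
ft_force: [-0.2, 0.2, -1.0]
grip_width: -0.0001
```

Run:
```python
from h import *
go(-50,-48,76)
```

```text
t 6.7 delta [-0.4  0.3 14.3] yaw -0.002 tipz 90.34 F [-0.17  0.18 -0.96] w -0.0001
```

Emit:
{"method": "apply_moves", "body": {
  "deltas": [
    [1,0,0,6,0],
    [1,0,0,10,0],
    [1,0,0,13,0],
    [1,0,0,14.5,0],
    [1,0,0,14.5,0]
  ]
}}

```text
t: 7.2
tcp_pos: [0.5017, 0.0141, 0.0835]
orientation: [0.053, 0.999, -0.001, 0.001]
ft_force: [-0.3, 0.3, -0.1]
grip_width: 0.0
```

Emit:
{"method": "apply_moves", "body": {
  "deltas": [
    [1,0,0,0.5,0],
    [1,0,0,1,0],
    [1,0,0,1.5,0],
    [1,0,0,1.5,0],
    [1,0,0,1.5,0]
  ]
}}

```text
t: 7.7
tcp_pos: [0.5019, 0.0145, 0.0823]
orientation: [0.053, 0.999, -0.001, 0.001]
ft_force: [-0.9, 1.8, 4.5]
grip_width: 0.0
```

Emit:
{"method": "apply_moves", "body": {
  "deltas": [
    [1,0,0,0.5,0],
    [1,0,0,1,0],
    [1,0,0,1,0],
    [1,0,0,1,0],
    [1,0,0,1,0]
  ]
}}

```text
t: 8.2
tcp_pos: [0.5019, 0.0146, 0.0819]
orientation: [0.053, 0.999, -0.001, 0.001]
ft_force: [-2.7, 2.1, 7.0]
grip_width: -0.0001
```

Hatch 3 is firm too, at 7 N. On to hatch 4. The stamp stands in front of it, and the body will clear it.

Emit:
{"method": "apply_moves", "body": {
  "deltas": [
    [1,0,0,-10,0],
    [1,0,0,-20,0],
    [1,0,-32,-20,0],
    [1,0,-64,-20,0],
    [1,0,-96,-20,0]
  ]
}}

```text
t: 8.7
tcp_pos: [0.492, -0.082, 0.1029]
orientation: [0.052, 0.999, -0.001, 0.002]
ft_force: [0.8, 0.1, -0.2]
grip_width: 0.0001
```

Run:
```python
from h import *
go(-50,-144,76)
cv2.imwrite("pics/s4.png",cv2.resize(vision.snapshot("side")[100:300,150:380],None,fx=3,fy=3))
```

```text
t 8.7 delta [-0.1  0.2 18.9] yaw 0.0 tipz 94.86 F [ 0.83  0.12 -0.24] w 0.0001
```

View pics/s4.png

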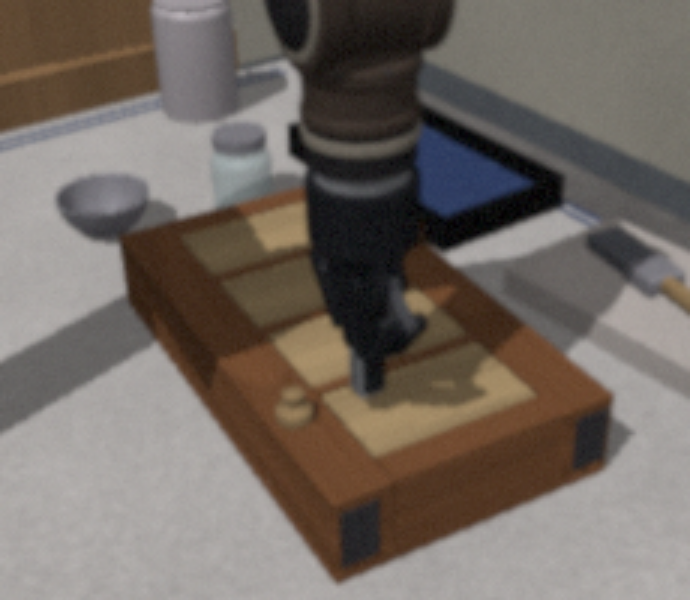

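The fingertips (367,390) are above the near end of hatch 4, clear of the stamp at (295,408).

Emit:
{"method": "apply_moves", "body": {
  "deltas": [
    [1,0,0,8,0],
    [1,0,0,13,0],
    [1,0,0,17,0],
    [1,0,0,19,0],
    [1,0,0,19,0]
  ]
}}

```text
t: 9.25
tcp_pos: [0.4914, -0.0851, 0.0834]
orientation: [0.053, 0.999, -0.003, 0.001]
ft_force: [0.6, -0.2, 0.6]
grip_width: -0.0
```

Emit:
{"method": "apply_moves", "body": {
  "deltas": [
    [1,0,0,0.5,0],
    [1,0,0,1,0],
    [1,0,0,1.5,0],
    [1,0,0,1.5,0],
    [1,0,0,1.5,0]
  ]
}}

```text
t: 9.75
tcp_pos: [0.4916, -0.0849, 0.0821]
orientation: [0.053, 0.999, -0.002, 0.002]
ft_force: [-0.4, 1.5, 3.1]
grip_width: 0.0001
```

Emit:
{"method": "apply_moves", "body": {
  "deltas": [
    [1,0,0,0.5,0],
    [1,0,0,1,0],
    [1,0,0,1,0],
    [1,0,0,1,0],
    [1,0,0,1,0]
  ]
}}

```text
t: 10.25
tcp_pos: [0.4915, -0.0849, 0.0811]
orientation: [0.053, 0.999, -0.002, 0.002]
ft_force: [-1.0, 2.0, 2.1]
grip_width: 0.0001
```

Hatch 4 rocks: it follows freely at about 2–3 N. I'll push it down.

Emit:
{"method": "apply_moves", "body": {
  "deltas": [
    [1,0,0,2,0],
    [1,0,0,4,0],
    [1,0,0,7,0],
    [1,0,0,10,0],
    [1,0,0,12,0]
  ]
}}

```text
t: 10.75
tcp_pos: [0.4921, -0.0851, 0.069]
orientation: [0.053, 0.999, -0.002, 0.002]
ft_force: [1.0, 0.4, 3.8]
grip_width: 0.0
```

Emit:
{"method": "apply_moves", "body": {
  "deltas": [
    [1,0,0,2,0],
    [1,0,0,4,0],
    [1,0,0,6,0],
    [1,0,0,8,0],
    [1,0,0,8.5,0]
  ]
}}

```text
t: 11.25
tcp_pos: [0.4919, -0.0853, 0.0601]
orientation: [0.053, 0.999, -0.003, 0.002]
ft_force: [0.2, 0.4, 2.9]
grip_width: 0.0004
```

Run:
```python
from h import *
go(-50,-144,50)
cv2.imwrite("pics/s5.png",cv2.resize(vision.snapshot("side")[100:300,150:380],None,fx=3,fy=3))
```

```text
t 11.25 delta [0.1 3.4 2.1] yaw -0.002 tipz 52.14 F [0.17 0.41 2.95] w 0.0004
```

View pics/s5.png

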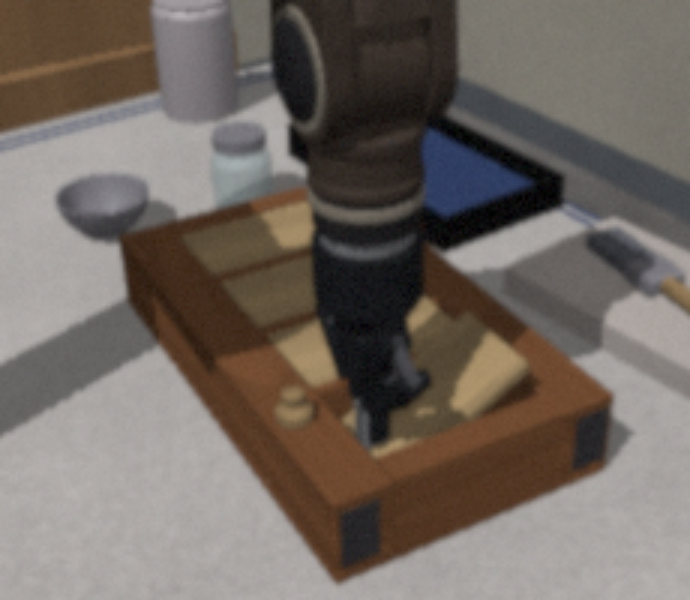

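Hatch 4 is tilting, with its far edge raised near (480,360). I'll push on to the stop.

Emit:
{"method": "apply_moves", "body": {
  "deltas": [
    [1,0,0,1,0],
    [1,0,0,1.5,0],
    [1,0,0,2,0],
    [1,0,0,2,0],
    [1,0,0,2,0]
  ]
}}

```text
t: 11.8
tcp_pos: [0.4917, -0.0853, 0.058]
orientation: [0.053, 0.999, -0.003, 0.002]
ft_force: [0.6, 0.4, 2.9]
grip_width: -0.0001
```

Emit:
{"method": "apply_moves", "body": {
  "deltas": [
    [1,0,0,0.5,0],
    [1,0,0,1,0],
    [1,0,0,1.5,0],
    [1,0,0,1.5,0],
    [1,0,0,1.5,0]
  ]
}}

```text
t: 12.3
tcp_pos: [0.4916, -0.0852, 0.0564]
orientation: [0.053, 0.999, -0.003, 0.001]
ft_force: [0.3, 0.2, 2.1]
grip_width: 0.0003
```

Emit:
{"method": "apply_moves", "body": {
  "deltas": [
    [1,0,0,0.5,0],
    [1,0,0,1,0],
    [1,0,0,1.5,0],
    [1,0,0,1.5,0],
    [1,0,0,1.5,0]
  ]
}}

```text
t: 12.8
tcp_pos: [0.4915, -0.0852, 0.0548]
orientation: [0.053, 0.999, -0.003, 0.001]
ft_force: [0.0, 0.3, 2.8]
grip_width: -0.0003
```

Emit:
{"method": "apply_moves", "body": {
  "deltas": [
    [1,0,0,0.5,0],
    [1,0,0,1,0],
    [1,0,0,1.5,0],
    [1,0,0,1.5,0],
    [1,0,0,1.5,0]
  ]
}}

```text
t: 13.3
tcp_pos: [0.4917, -0.0853, 0.0544]
orientation: [0.053, 0.999, -0.003, 0.002]
ft_force: [-2.9, 0.5, 11.4]
grip_width: 0.0001
```

The stop is reached: 11.4 N at a tip height of 46 mm. I'll withdraw straight up, then move away from the chest towards the robot, high above the stamp.

Emit:
{"method": "apply_moves", "body": {
  "deltas": [
    [1,0,0,-15,0],
    [1,0,0,-45,0],
    [1,0,0,-85,0],
    [1,0,0,-125,0],
    [1,0,0,-150,0]
  ]
}}

```text
t: 13.8
tcp_pos: [0.4915, -0.0845, 0.207]
orientation: [0.053, 0.999, -0.003, 0.003]
ft_force: [0.8, -0.8, 0.1]
grip_width: 0.0
```

Emit:
{"method": "apply_moves", "body": {
  "deltas": [
    [1,30,0,0,0],
    [1,70,0,0,0],
    [1,110,0,0,0],
    [1,140,0,0,0],
    [1,150,0,0,0]
  ]
}}

```text
t: 14.3
tcp_pos: [0.3396, -0.0681, 0.2058]
orientation: [0.054, 0.999, -0.003, 0.002]
ft_force: [0.0, 0.4, -1.0]
grip_width: -0.0001
```

Emit:
{"method": "apply_moves", "body": {
  "deltas": [
    [1,0,-30,0,0],
    [1,0,-70,0,0],
    [1,0,-110,0,0],
    [1,0,-145,0,0],
    [1,0,-150,0,0]
  ]
}}

```text
t: 14.8
tcp_pos: [0.3237, -0.2204, 0.2061]
orientation: [0.056, 0.998, -0.003, 0.002]
ft_force: [-0.3, 0.9, -0.0]
grip_width: 0.0001
```

Run:
```python
from h import *
go(-50,-144,50)
b=cv2.imread("pics/top0.png"); a=vision.snapshot("top"); s=vision.snapshot("side")
cv2.imwrite("pics/s6.png",cv2.resize(s,None,fx=1.4,fy=1.4)); cv2.imwrite("pics/t6.png",cv2.resize(a,None,fx=1.4,fy=1.4))
P=np.array([(x,-.144+sy*.041,z) for x,z in((.07*np.cos(.6)-.005*np.sin(.6),.07+.07*np.sin(.6)+.005*np.cos(.6)),) for sy in(1,-1)])
print("expect far edge at .6:",(proj("side",w(P,pose))*1.4).round(0).tolist(), (proj("top",w(P,pose))*1.4).round(0).tolist())
```

```text
t 14.8 delta [-151.3  157.2  147.9] yaw -0.006 tipz 198.08 F [-0.25  0.89 -0.01] w 0.0001
expect far edge at .6: [[424.0, 281.0], [453.0, 305.0]] [[414.0, 285.0], [460.0, 289.0]]
```

View pics/s6.png

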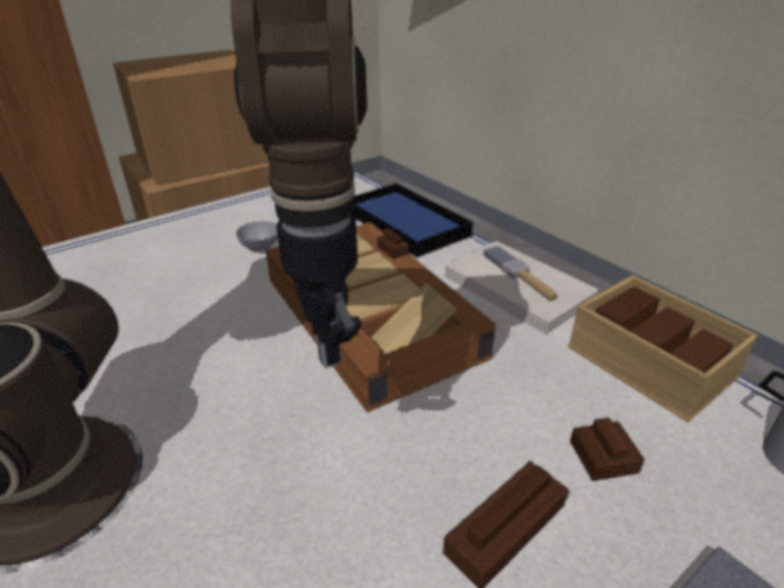

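View pics/t6.png

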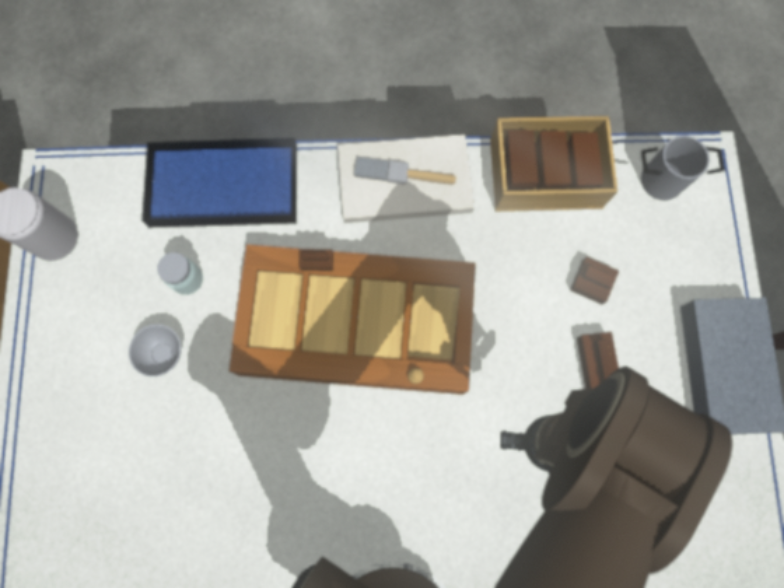

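The far edge of hatch 4 is at about (424,285)–(453,304) in the side view and row 285 in the top view, as expected for 0.60 rad. The stamp is at (416,375)/1.4 = (297,268), where it started. The ledge block, jar, bowl and right-hand blocks also look unmoved, and the arm is clear.

```bash
python3 -c "
from cell import finish_job; print(finish_job())"
```

```text
the job is handed in; nothing more can be done
None
```

The rightmost hatch (hatch 4) was the one that rocked. It now stands open at its stop, and I've handed the job in at about 15 s on the robot's clock.

- **Pressing:** I pressed hatches 1, 2 and 3 in turn with closed fingertips. Each stayed firm, resisting with 7 to 8.5 N over roughly 1 mm. Hatch 4 gave way at 2 to 3 N, so I pushed its near end down until it met the stop, where the force was 11.4 N. Then I lifted the hand away.
- **Last checks:** In both cameras the raised far edge of hatch 4 is where 0.60 rad should put it. The other hatches look flush. The stamp, ledge block, jar, bowl and the two loose blocks look unmoved by eye. The hand is clear of everything and the force reading is near zero.
- **One slip:** After hatch 1 I moved about 96 mm the wrong way, over the table left of the chest. No contact force showed when the move ended, and a before-and-after picture shows the jar and bowl in the same places.

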